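# Walk the tub-stop rail to its green mark

## Robot

A 6-joint arm with a two-finger parallel gripper is mounted at the origin on the work surface. World frame = base frame: x ahead of the robot, y to its left, z up, the work surface at z = 0. Lengths are in mm, angles in rad, forces in N, time in s.
With the tool pointing down it reaches from about 350 to 725 mm from the base axis. Payload 6 kg.
Tool frame: the origin (TCP) lies on the centre line of the jaws, within the pads' length; the fingertips stand robot.tcp_to_tips ahead of it and the grasp point (between the pads) lies 11 mm behind it (robot.tcp_to_tips is the distance from the TCP to the fingertips, in mm); z points along the fingers, y is the direction in which the jaws open and shut (so a half turn about z gives the same grasp; the last joint's range is limited). The gripper opens to 85 mm and grips with 20 to 120 N. Pads are 22 mm wide; open, the fingers measure 114 mm over their backs; the gripper's body (76 mm by 85 mm) begins 54 mm behind the grasp point. The pads swing forward as they close: fully open they stand 13 mm farther back than shut.
Start: joints at [1.499, 0.04, 0.085, 0, -1.615, -0.334], TCP at [236.825, 551.259, 216.561] pointing down, gripper open.
Joint ranges: [-2.56, 2.56], [-1.29, 2.01], [-1.08, 1.49], [-3.29, 1.98], [-2.81, -0.18], [-2.99, 2.99]. Speed limits (rad/s): [2.57, 2.57, 3.01, 3.14, 3.14, 3.14].

## Interface

Orientations are given as a unit quaternion [w, x, y, z].
In Python, from plant import robot, optics, job gives the robot as it stands. The module is installed in compiled form; this text tells all that it offers.
- The arm moves only by the tool drive_tool, never from a script. Its argument "motion" is a list of rows, each a list of 3 entries, a list of its own where there are three numbers: the turn, a rotation vector about the tool's x, y, z in rad, then the shift along the tool's x, y, z in cm, then the closure, from 0 (fully open) to 1 (shut). In form: [[[wx, wy, wz], [dx, dy, dz], claw], ...]. A call has 1 to 20 rows; each row is the pose to reach, as a shift and turn from the pose measured when the call began, along the tool's axes at that moment; what a row does not reach only later rows make up. A row lasts 1/10 s, in which the tool goes at most 50 mm and 8.59 degrees, less where a joint would pass 70% of its speed; a pose out of reach is approached as far as the arm can. A call with a gripper value outside its range is refused whole. The fingers move at their own pace and stop on an object; the grip force is fixed at half the most. Time passes only in rows, so rows that repeat a pose let the fingers close. It gives the time, the measured TCP pose, the force and the opening at its end, in the units of the state.
- robot.observe(): the state, without advancing time (a new reading comes with each control period).
- optics.grab_frame(name): name is "side" or "top"; returns a dict with "pixels" (384x512x3 uint8, red, green, blue), "z_map" (384x512 float32, mm along the optical axis (not along the pixel's ray), 0 where there is no reading), "camera_matrix" (3x3 intrinsics, pixels), "world_to_cam" (4x4, takes a point from world to camera coordinates). Camera axes: x right, y up, looking along -z (the intrinsics and any distortion apply to the point x, -y, -z); pixel columns grow to the right and rows downward; lengths in mm; the calibration is good to about 2 mm. A picture is of the moment at which its call begins.
- job.sign_off(): hands the job in, once; it reports no verdict.
The state is a dict: "time": time; "qpos": joint angles; "qvel": joint speeds; "joint_torque": joint torques, N m; "tcp_pos": TCP position; "tcp_rot": TCP orientation; "ft_force": force on the tool from outside, world axes, zero at the start; "moment": the same for the moment, N m; "width": finger opening in mm.
Only numpy, scipy, OpenCV 4.12 (cv2) and the standard library are available. Lean on these libraries where they do the work, as an engineer would, in place of code of your own. Each camera call takes 0.05 s, during which the arm holds its last target. There are 200 camera calls.

## Task

On the spice counter, walk the dark wooden stop rail end over end onto the green tape mark, always keeping it standing on the counter, never lifted. First leave its red end standing where it is and swing the yellow end round until it stands on the green mark's yellow patch; then leave the yellow end there and swing the red end round onto the mark's red patch. Let go of the rail, standing still along the mark.

Things in the scene. Friction and masses are not known exactly. Their poses are not given: they have to be found in the camera images.
- rail: Dark-wood bar, 220 x 26 mm, top 40 mm above the counter, 0.3 to 0.55 kg, loose. 40 mm long end caps: one red, one yellow. It stands only on a 24 mm square rubber foot under the middle of each cap, 180 mm apart, 4 mm high. Origin: under the red cap's middle at counter level, 20 mm in from that end. x axis: along the rail to the yellow end; z up. The rail with black ends is not meant.
- rail_yellow (a point): Point under the middle of the rail's yellow cap, at the underside of its foot (counter level), 180 mm from the rail's origin along its x axis. Either cap can be pinched at its middle across the rail's 26 mm width.
- green_mark: Flat green tape on the counter, 240 x 46 mm, under 1 mm thick, a yellow patch near one end, a red one near the other (46 x 36 mm, centres 180 mm apart). It lies left or right of the rail, roughly parallel; a blue tape on the other side is not meant. Origin: the yellow patch's centre, 170 to 190 mm from where the rail's red end starts, about a quarter turn away. x axis: to the red patch.
- mark_red (a point): Centre of the green mark's red patch, at counter level, 180 mm from the mark's origin along its x axis.
There are look-alikes about, which are no part of the job. Leave any turquoise look-alike of the rail alone.

How it is judged (in metres and radians):
On the way:
1. the yellow end stands on the green mark's yellow patch (within 20 mm) while the red end is still where it started (within 30 mm) (horizontal distance between rail_yellow and green_mark below 0.02 m and distance of rail from where it was at the start of the episode below 0.03 m), for 0.2 s.
At the end, for the whole second after the job is handed in: The rail stands upright and still on its feet on the green mark, its yellow cap's middle within 20 mm of the yellow patch's centre and its red cap's middle within 20 mm of the red patch's centre, released (horizontal distance between rail_yellow and green_mark below 0.02 m and horizontal distance between rail and mark_red below 0.02 m and angle between rail's own z axis and vertical below 0.1 rad and height (world z) of rail below 0.006 m and linear speed of rail below 0.01 m/s); the robot touches nothing.
It fails at once if either end of the rail lifted more than 20 mm off the counter (height (world z) of any of rail, rail_yellow above 0.02 m).
It fails at once if both ends away from their pivot places at once: the red end more than 40 mm from its start while the yellow end is more than 40 mm from the green mark's yellow patch (distance of rail from where it was at the start of the episode above 0.04 m and horizontal distance between rail_yellow and green_mark above 0.04 m).
It also fails if it takes over 61 s, if anything falls off the work surface, if the arm or the gripper's body presses on something with over 40 N, if the wrist force passes 120 N, or if a joint passes its speed limit or range.

## Working session

There is one attempt and no reset: what is moved stays moved. The work goes in short steps, Python scripts to look and compute and a tool call to move; the robot and the scene stay as the last step left them, time stands still between calls to the robot, and variables do not carry over. Pictures are saved under pics/ and viewed, about 8 in all and at most 12, crops included, and the job is handed in when it is done.

Besides the shell and the picture viewer there is one more tool, called in YAML: its name, and indented under it one key for each argument. drive_tool: Moves the arm, as the interface text tells. Its arguments: {"type":"object","properties":{"motion":{"type":"array","items":{"type":"array"}}},"required":["motion"]}

```bash
mkdir -p pics; cat > h.py <<'E'
import numpy as np, cv2
from plant import robot, optics, job
def look(name,fn,crop=None,scale=1):
    f=optics.grab_frame(name); im=f["pixels"][:,:,::-1]
    np.savez(''+name+'.npz',**f)
    if crop: x0,y0,x1,y1=crop; im=im[y0:y1,x0:x1]
    im=cv2.resize(im,None,fx=scale,fy=scale,interpolation=cv2.INTER_CUBIC)
    cv2.imwrite('pics/'+fn,im); return f
def toworld(f,u,v,z):
    K=f["camera_matrix"];T=f["world_to_cam"]
    d=np.array([(u-K[0,2])/K[0,0],-(v-K[1,2])/K[1,1],-1.])
    R=T[:3,:3];c=-R.T@T[:3,3];w=R.T@d
    return c+w*(z-c[2])/w[2]
def proj(f,p):
    q=f["world_to_cam"][:3]@np.append(p,1.);K=f["camera_matrix"]
    return K[0,0]*q[0]/-q[2]+K[0,2],K[1,1]*-q[1]/-q[2]+K[1,2]
E
python3 - <<'E'
from h import *
print({k:np.round(v,3) for k,v in robot.observe().items()},robot.tcp_to_tips)
f=look("top","t1.png",scale=1.5); print(np.round(f["camera_matrix"],1),np.round(f["world_to_cam"],3))
f=look("side","s1.png",scale=1.5)
E
```

```text
{'time': np.float64(0.0), 'qpos': array([ 1.499,  0.041,  0.084, -0.   , -1.616, -0.334]), 'qvel': array([-0.   ,  0.001,  0.001, -0.001,  0.002, -0.   ]), 'joint_torque': array([-0.0000e+00, -3.6821e+01,  3.4742e+01,  6.9320e+00, -5.0000e-03,
       -0.0000e+00]), 'tcp_pos': array([236.653, 550.972, 215.599]), 'tcp_rot': array([ 0.001,  0.979, -0.201, -0.   ]), 'ft_force': array([0.055, 0.011, 1.031]), 'moment': array([ 0.024, -0.002, -0.014]), 'width': np.float64(85.614)} 8.0
[[372.    0.  253.7]
 [  0.  372.  185.7]
 [  0.    0.    1. ]] [[ 4.00000e-03 -1.00000e+00 -2.00000e-03  1.87490e+01]
 [ 9.73000e-01  4.00000e-03  2.32000e-01 -5.14601e+02]
 [-2.32000e-01 -3.00000e-03  9.73000e-01 -6.71790e+02]
 [ 0.00000e+00  0.00000e+00  0.00000e+00  1.00000e+00]]
```

View pics/t1.png

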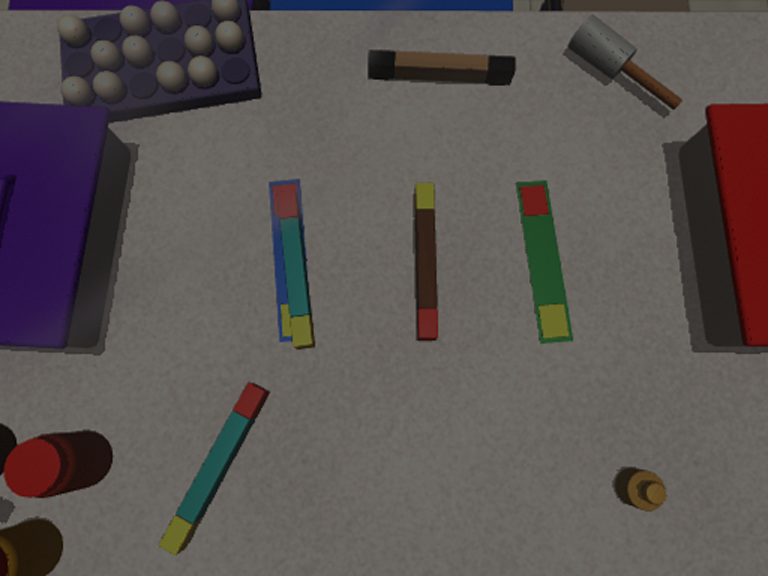

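View pics/s1.png

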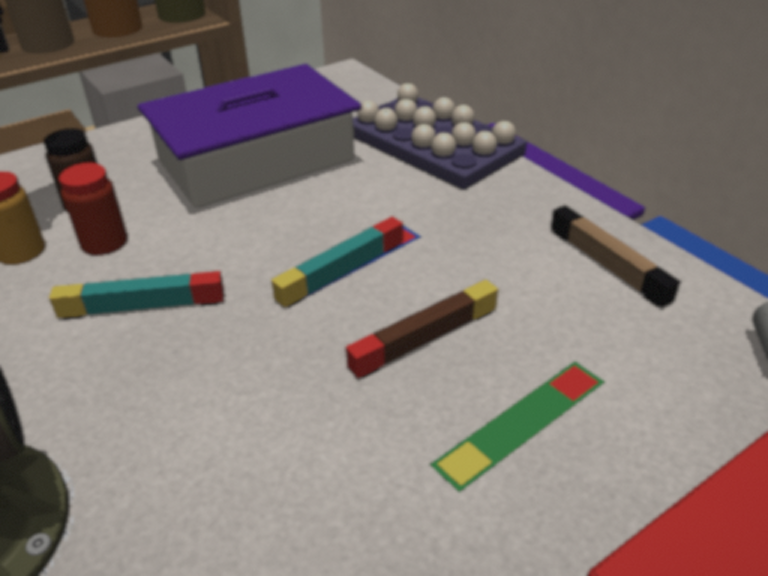

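The meant rail is the dark-wood one with red and yellow caps at (427,260) in the enlarged top view. The others are not meant: the bar with black ends at (441,67), and the turquoise bars at (297,270) and (213,468). The green mark has its yellow patch at (554,322) and its red patch at (534,200). The blue tape at (285,260) is not meant either.

```bash
cat >> h.py <<'E'
def centers(f,boxes):
    hsv=cv2.cvtColor(f["pixels"],cv2.COLOR_RGB2HSV).astype(int); out={}
    for n,(c,x0,y0,x1,y1,z) in boxes.items():
        H,S,V=[hsv[y0:y1,x0:x1,i] for i in range(3)]
        m=(S>130)&(V>60)&((abs(H-27)<8) if c=='y' else ((H<6)|(H>174)))
        n_,l,st,ce=cv2.connectedComponentsWithStats(m.astype(np.uint8)); k=1+np.argmax(st[1:,4])
        u,v=ce[k]+[x0,y0]; out[n]=toworld(f,u,v,z); print(n,np.round([u,v],1),st[k],np.round(out[n],1))
    return out
E
python3 - <<'E'
from h import *
f=look("top","t2.png",(265,110,395,240),4.5)
c=centers(f,dict(ry=('y',270,115,297,150,40),rr=('r',270,195,297,232,40),gy=('y',355,195,387,232,0),gr=('r',340,115,372,150,0)))
for a,b in (('ry','rr'),('gy','gr'),('gy','rr')):
    d=(c[a]-c[b])[:2];print(a,b,np.linalg.norm(d),np.degrees(np.arctan2(d[1],d[0])))
E
```

```text
ry [282.7 130.5] [  7   7  13  18 215] [638.8 -39.3  40. ]
rr [285.  214.7] [  9  10  13  21 258] [460.4 -41.5  40. ]
gy [368.6 213.5] [  4   8  20  22 354] [ 470.  -220.1    0. ]
gr [355.8 133.3] [  7   8  19  21 305] [ 649.  -203.8    0. ]
ry rr 178.4623864422849 0.7218950986029751
gy gr 179.7842617153465 -174.8249457049424
gy rr 178.8023529008352 -86.93110703573409
```

View pics/t2.png

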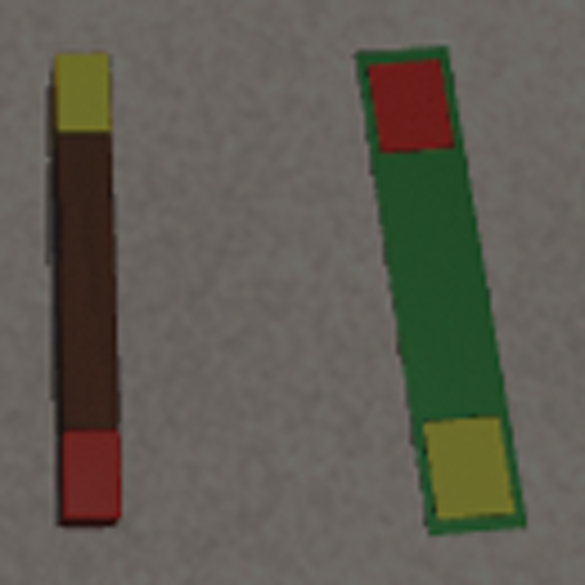

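```bash
cat >> h.py <<'E'
from scipy.spatial.transform import Rotation as Ro
def rows(targets):
    "targets: (x,y,z mm, heading deg of tool x)"
    s=robot.observe();p=s['tcp_pos'];w,x,y,z=s['tcp_rot'];R=Ro.from_quat([x,y,z,w])
    print('now',np.round(s['time'],2),np.round(p,1),np.round(R.as_matrix(),3).tolist(),np.round(s['width'],1),np.round(s['ft_force'],1))
    for t in targets:
        a=np.radians(t[3]);G=np.array([[np.cos(a),np.sin(a),0],[np.sin(a),-np.cos(a),0],[0,0,-1]]).T
        G=np.stack([[np.cos(a),np.sin(a),0],[np.sin(a),-np.cos(a),0],[0,0,-1]],1)
        print(np.round((R.inv()*Ro.from_matrix(G)).as_rotvec(),3).tolist(),np.round(R.inv().apply(np.array(t[:3])-p)/10,2).tolist())
E
python3 - <<'E'
from h import *
f=optics.grab_frame("top");z=f["z_map"]
T=f["world_to_cam"];K=f["camera_matrix"];v,u=np.mgrid[:384,:512]
c=np.stack([(u-K[0,2])/K[0,0]*z,-(v-K[1,2])/K[1,1]*z,-z],-1);w=(c-T[:3,3])@T[:3,:3]
print('box L z',np.round(w[150,30]),'eggs',np.round(w[20,90]),'max z y<300',w[...,2][(z>0)&(w[...,1]<300)].max(),'rail',w[170,284],w[130,282],w[213,285])
rows([(640,-39.5,210,0.7),(640,-39.5,80,0.7)])
E
```

```text
box L z [569. 439. 114.] eggs [898. 390.  48.] max z y<300 115.27191270445401 rail [553.40408207 -41.01268827  37.68923986] [640.60796723 -38.00036426  38.47453308] [463.99768989 -41.60308628  39.15036285]
now 0.2 [236.7 551.1 216. ] [[0.919, -0.395, -0.0], [-0.395, -0.919, -0.001], [0.0, 0.001, -1.0]] 85.6 [-0.5 -0.1 -0.2]
[0.001, 0.0, -0.418] [60.37, 38.34, 0.65]
[0.001, 0.0, -0.418] [60.36, 38.33, 13.65]
```

drive_tool:
  motion:
    - [[0,0,-0.05],[4,2.5,0],0]
    - [[0,0,-0.1],[8,5,0],0]
    - [[0,0,-0.15],[12,7.6,0],0]
    - [[0,0,-0.2],[16,10.2,0],0]
    - [[0,0,-0.25],[20,12.7,0],0]
    - [[0,0,-0.3],[24,15.2,0],0]
    - [[0,0,-0.35],[28,17.8,0],0]
    - [[0,0,-0.4],[32,20.3,0],0]
    - [[0,0,-0.418],[36,22.9,0],0]
    - [[0,0,-0.418],[40,25.4,0],0]
    - [[0,0,-0.418],[44,28,0],0]
    - [[0,0,-0.418],[48,30.5,0],0]
    - [[0,0,-0.418],[52,33,2],0]
    - [[0,0,-0.418],[56,35.6,4],0]
    - [[0,0,-0.418],[59,37.5,7],0]
    - [[0,0,-0.418],[60.4,38.3,10],0]
    - [[0,0,-0.418],[60.4,38.3,12.5],0]
    - [[0,0,-0.418],[60.4,38.3,12.5],0.2]
    - [[0,0,-0.418],[60.4,38.3,12.5],0.3]
    - [[0,0,-0.418],[60.4,38.3,12.5],0.3]

```text
time: 2.2
tcp_pos: [641.4, -39.0, 94.0]
tcp_rot: [0.001, 1.0, 0.007, 0.002]
ft_force: [-0.0, 0.6, 0.0]
width: 59.7
```

```bash
python3 - <<'E'
from h import *
rows([(640,-39.5,16,0.7)])
f=look("top","t3.png",(200,80,390,240),4)
g=look("side","s3.png",(200,150,400,290),4)
E
```

```text
now 2.2 [641.4 -39.   94. ] [[1.0, 0.013, 0.003], [0.013, -1.0, -0.001], [0.003, 0.001, -1.0]] 59.7 [-0.   0.6  0. ]
[0.001, -0.003, 0.001] [-0.17, 0.04, 7.8]
```

View pics/s3.png

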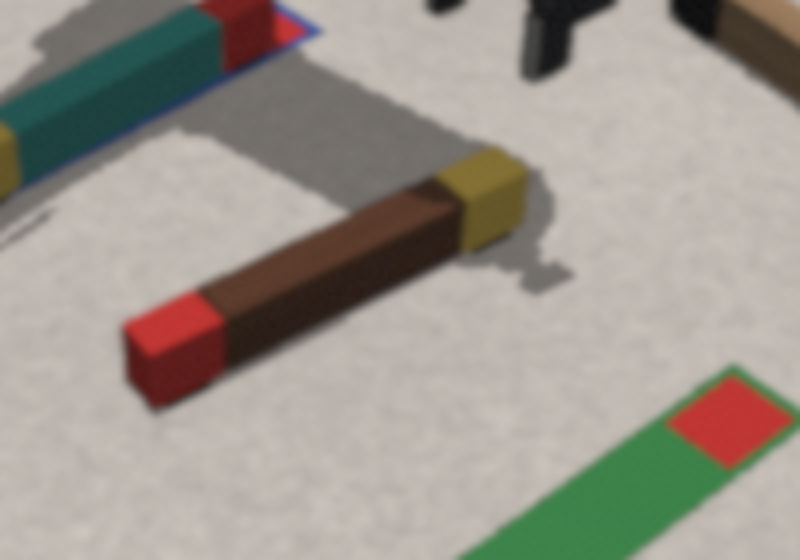

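The side crop shows the open fingers above and either side of the yellow cap, the cap at (490,190). Descend and pinch.

drive_tool:
  motion:
    - [[0,0,0],[-0.1,0,2],0.3]
    - [[0,0,0],[-0.2,0,4],0.3]
    - [[0,0,0],[-0.2,0,6],0.3]
    - [[0,0,0],[-0.2,0,7.2],0.3]
    - [[0,0,0],[-0.2,0,7.7],0.3]
    - [[0,0,0],[-0.2,0,7.7],0.45]
    - [[0,0,0],[-0.2,0,7.7],0.55]
    - [[0,0,0],[-0.2,0,7.7],0.65]
    - [[0,0,0],[-0.2,0,7.7],0.75]
    - [[0,0,0],[-0.2,0,7.7],0.85]
    - [[0,0,0],[-0.2,0,7.7],0.85]
    - [[0,0,0],[-0.2,0,7.7],0.85]

```text
time: 3.5
tcp_pos: [640.4, -39.1, 18.6]
tcp_rot: [0.001, 1.0, 0.007, 0.003]
ft_force: [-1.2, -0.4, 5.5]
width: 23.9
```

```bash
python3 - <<'E'
from h import *
f=optics.grab_frame("top")
c=centers(f,dict(rr=('r',270,195,297,232,40),gy=('y',355,195,387,232,0)))
R=c['rr'][:2];g=c['gy'][:2]
s=robot.observe();p=s['tcp_pos'];d=p[:2]-R;L=np.hypot(*d);h0=np.degrees(np.arctan2(d[1],d[0]));e=g-R;h1=np.degrees(np.arctan2(e[1],e[0]))
w,x,y,z=s['tcp_rot'];X=Ro.from_quat([x,y,z,w]).as_matrix()[:,0];t0=np.degrees(np.arctan2(X[1],X[0]))
print(L,h0,h1,t0)
L=180
rows([(*(R+L*np.array([np.cos(np.radians(h)),np.sin(np.radians(h))])),p[2],h-h0+t0) for h in np.linspace(h0,h1,19)[1:]])
E
```

```text
rr [284. 215.] [  8  10  13  21 271] [459.8 -39.5  40. ]
gy [368.6 213.5] [  4   8  20  22 354] [ 470.  -220.1    0. ]
180.62187359501445 0.11448324741510467 -86.78810788724371 0.7478326265452093
now 3.55 [640.5 -39.1  18.6] [[1.0, 0.013, 0.006], [0.013, -1.0, -0.001], [0.006, 0.001, -1.0]] 24.0 [-1.  -1.2  5.4]
[0.001, -0.006, 0.084] [-0.14, 1.51, 0.0]
[0.001, -0.006, 0.169] [-0.35, 3.02, 0.0]
[0.0, -0.006, 0.253] [-0.68, 4.49, 0.0]
[0.0, -0.006, 0.337] [-1.14, 5.94, 0.0]
[-0.0, -0.006, 0.421] [-1.72, 7.34, -0.0]
[-0.0, -0.006, 0.506] [-2.41, 8.69, -0.0]
[-0.001, -0.006, 0.59] [-3.21, 9.98, -0.01]
[-0.001, -0.006, 0.674] [-4.12, 11.19, -0.01]
[-0.001, -0.006, 0.758] [-5.13, 12.32, -0.01]
[-0.001, -0.006, 0.843] [-6.23, 13.37, -0.02]
[-0.002, -0.006, 0.927] [-7.41, 14.31, -0.02]
[-0.002, -0.006, 1.011] [-8.67, 15.16, -0.03]
[-0.002, -0.006, 1.095] [-10.0, 15.89, -0.04]
[-0.002, -0.006, 1.18] [-11.38, 16.52, -0.04]
[-0.003, -0.005, 1.264] [-12.81, 17.02, -0.05]
[-0.003, -0.005, 1.348] [-14.28, 17.4, -0.06]
[-0.003, -0.005, 1.432] [-15.78, 17.65, -0.07]
[-0.003, -0.005, 1.517] [-17.29, 17.78, -0.08]
```

drive_tool:
  motion:
    - [[0,0,0.04],[-0.07,0.75,0],0.85]
    - [[0,0,0.084],[-0.14,1.51,0],0.85]
    - [[0,0,0.126],[-0.24,2.27,0],0.85]
    - [[0,0,0.169],[-0.35,3.02,0],0.85]
    - [[0,0,0.211],[-0.5,3.76,0],0.85]
    - [[0,0,0.253],[-0.68,4.49,0],0.85]
    - [[0,0,0.295],[-0.9,5.22,0],0.85]
    - [[0,0,0.337],[-1.14,5.94,0],0.85]
    - [[0,0,0.379],[-1.42,6.65,0],0.85]
    - [[0,0,0.421],[-1.72,7.34,0],0.85]
    - [[0,0,0.464],[-2.05,8.02,0],0.85]
    - [[0,0,0.506],[-2.41,8.69,0],0.85]
    - [[0,0,0.548],[-2.8,9.34,0],0.85]
    - [[0,0,0.59],[-3.21,9.98,0],0.85]
    - [[0,0,0.632],[-3.65,10.6,0],0.85]
    - [[0,0,0.674],[-4.12,11.19,0],0.85]
    - [[0,0,0.716],[-4.61,11.77,0],0.85]
    - [[0,0,0.758],[-5.13,12.32,0],0.85]
    - [[0,0,0.758],[-5.13,12.32,0],0.85]
    - [[0,0,0.758],[-5.13,12.32,0],0.85]

```text
time: 5.55
tcp_pos: [590.7, -163.4, 18.6]
tcp_rot: [-0.0, 0.931, -0.364, 0.003]
ft_force: [-0.4, -1.4, 0.9]
width: 24.0
```

```bash
python3 - <<'E'
from h import *
f=look("top","t4.png",(240,100,400,250),4)
c=centers(f,dict(rr=('r',268,190,310,235,40)))
R=np.array([460,-40.]);g=np.array([470,-220.1])
s=robot.observe();p=s['tcp_pos'];d=p[:2]-R;L=np.hypot(*d);h0=np.degrees(np.arctan2(d[1],d[0]));e=g-R;h1=np.degrees(np.arctan2(e[1],e[0]))
w,x,y,z=s['tcp_rot'];X=Ro.from_quat([x,y,z,w]).as_matrix()[:,0];t0=np.degrees(np.arctan2(X[1],X[0]))
print(L,h0,h1,t0)
L=180
rows([(*(R+L*np.array([np.cos(np.radians(h)),np.sin(np.radians(h))])),p[2]-.3,h+.6) for h in np.linspace(h0,h1,10)[1:]])
E
```

```text
Traceback (most recent call last):
  File "h.py", line 22, in centers
    n_,l,st,ce=cv2.connectedComponentsWithStats(m.astype(np.uint8)); k=1+np.argmax(st[1:,4])
                                                                         ~~~~~~~~~^^^^^^^^^^
ValueError: attempt to get argmax of an empty sequence
```

View pics/t4.png

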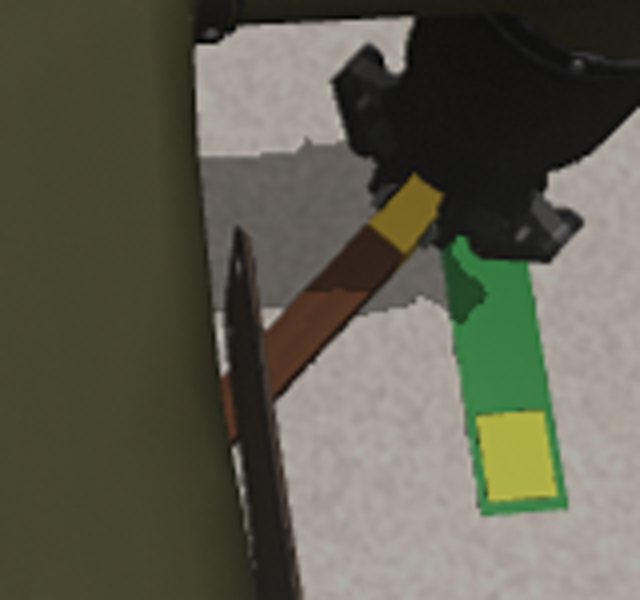

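The rail swings rigidly with the jaws and the yellow cap is at (405,215) in the crop. The red cap is hidden by the arm, so I check it in the side view.

```bash
python3 - <<'E'
from h import *
g0=dict(np.load('side.npz'))
f=look("side","s4.png",(200,150,400,290),4)
for q in (g0,f):
    try: centers(q,dict(rr=('r',215,210,275,260,30)))
    except Exception as e: print(e)
R=np.array([460,-40.]);g=np.array([470,-220.1])
s=robot.observe();p=s['tcp_pos'];d=p[:2]-R;L=np.hypot(*d);h0=np.degrees(np.arctan2(d[1],d[0]));e=g-R;h1=np.degrees(np.arctan2(e[1],e[0]))
w,x,y,z=s['tcp_rot'];X=Ro.from_quat([x,y,z,w]).as_matrix()[:,0];t0=np.degrees(np.arctan2(X[1],X[0]))
print(L,h0,h1,t0)
rows([(*(R+180*np.array([np.cos(np.radians(h)),np.sin(np.radians(h))])),p[2]-.3,h+.6) for h in np.linspace(h0,h1,10)[1:]])
E
```

```text
rr [244.1 236.3] [ 16  13  26  28 519] [457.6 -48.5  30. ]
rr [241.8 236.3] [ 16  14  23  25 497] [454.3 -46.1  30. ]
179.7633540022451 -43.31679799730731 -86.82193185133617 -42.67001549316826
now 5.65 [ 590.8 -163.3   18.7] [[0.735, -0.678, 0.005], [-0.678, -0.735, -0.002], [0.005, -0.002, -1.0]] 24.2 [ 0.4 -1.9  3.3]
[-0.003, -0.005, 0.085] [-0.06, 1.52, 0.03]
[-0.003, -0.005, 0.17] [-0.27, 3.02, 0.02]
[-0.003, -0.005, 0.254] [-0.6, 4.5, 0.02]
[-0.003, -0.005, 0.338] [-1.06, 5.95, 0.01]
[-0.003, -0.004, 0.423] [-1.64, 7.35, 0.0]
[-0.004, -0.004, 0.507] [-2.33, 8.7, -0.0]
[-0.004, -0.004, 0.591] [-3.14, 9.99, -0.01]
[-0.004, -0.004, 0.676] [-4.05, 11.2, -0.02]
[-0.004, -0.004, 0.76] [-5.06, 12.34, -0.03]
```

View pics/s4.png

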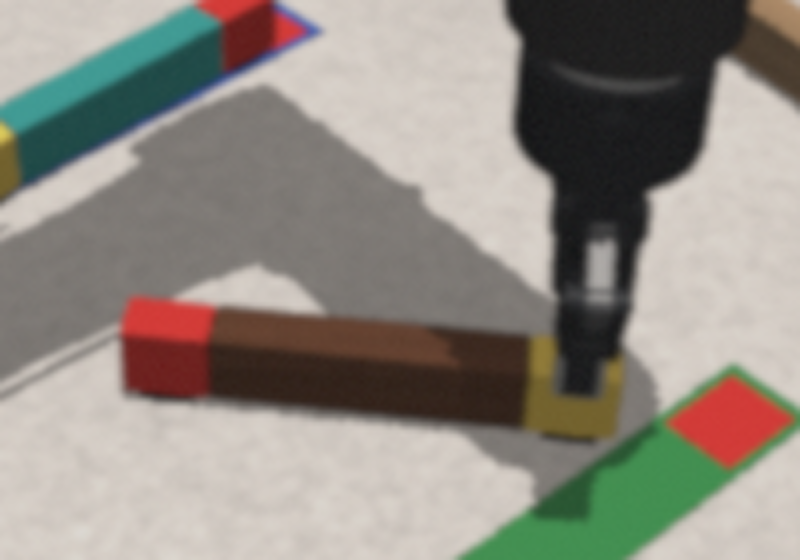

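The red cap at (168,345) in the crop has barely moved: the blob shifts 2 px, about 4 mm. The rail stands flat, so I go on to the yellow patch.

drive_tool:
  motion:
    - [[0,0,0.042],[-0.02,0.76,0],0.85]
    - [[0,0,0.085],[-0.06,1.52,0],0.85]
    - [[0,0,0.127],[-0.16,2.27,0],0.85]
    - [[0,0,0.17],[-0.27,3.02,0],0.85]
    - [[0,0,0.212],[-0.43,3.76,0],0.85]
    - [[0,0,0.254],[-0.6,4.5,0],0.85]
    - [[0,0,0.296],[-0.82,5.23,0],0.85]
    - [[0,0,0.338],[-1.06,5.95,0],0.85]
    - [[0,0,0.38],[-1.34,6.65,0],0.85]
    - [[0,0,0.423],[-1.64,7.35,0],0.85]
    - [[0,0,0.465],[-1.98,8.03,0],0.85]
    - [[0,0,0.507],[-2.33,8.7,0],0.85]
    - [[0,0,0.549],[-2.73,9.35,0],0.85]
    - [[0,0,0.591],[-3.14,9.99,0],0.85]
    - [[0,0,0.633],[-3.59,10.6,0],0.85]
    - [[0,0,0.676],[-4.05,11.2,0],0.85]
    - [[0,0,0.718],[-4.55,11.78,0],0.85]
    - [[0,0,0.76],[-5.06,12.34,0],0.85]
    - [[0,0,0.76],[-5.06,12.34,0],0.85]
    - [[0,0,0.76],[-5.06,12.34,0],0.85]

```text
time: 7.65
tcp_pos: [470.1, -219.6, 18.5]
tcp_rot: [-0.001, 0.731, -0.683, 0.002]
ft_force: [-1.6, 2.5, 4.7]
width: 23.8
```

drive_tool:
  motion:
    - [[0,0,0],[0,0,0],0.6]
    - [[0,0,0],[0,0,0],0.4]
    - [[0,0,0],[0,0,0],0.3]
    - [[0,0,0],[0,0,0],0.3]
    - [[0,0,0],[0,0,0],0.3]
    - [[0,0,0],[0,0,-3],0.3]
    - [[0,0,0],[0,0,-6],0.3]
    - [[0,0,0],[0,0,-10],0.3]
    - [[0,0,0],[4,0,-14],0.3]
    - [[0,0,0],[8,0,-16],0.3]
    - [[0,0,0],[12,0,-16],0.3]
    - [[0,0,0],[15,0,-16],0.3]
    - [[0,0,0],[15,0,-16],0.3]

```text
time: 8.95
tcp_pos: [478.6, -371.8, 177.6]
tcp_rot: [-0.001, 0.729, -0.684, 0.002]
ft_force: [-0.1, 0.1, -1.1]
width: 60.1
```

```bash
python3 - <<'E'
from h import *
rows([])
f=look("top","t5.png",(240,100,400,250),4)
g=look("side","s5.png",(180,150,400,320),3.5)
E
```

```text
now 8.95 [ 478.6 -371.8  177.6] [[0.064, -0.998, 0.003], [-0.998, -0.064, -0.001], [0.001, -0.003, -1.0]] 60.1 [-0.1  0.1 -1.1]
```

View pics/t5.png

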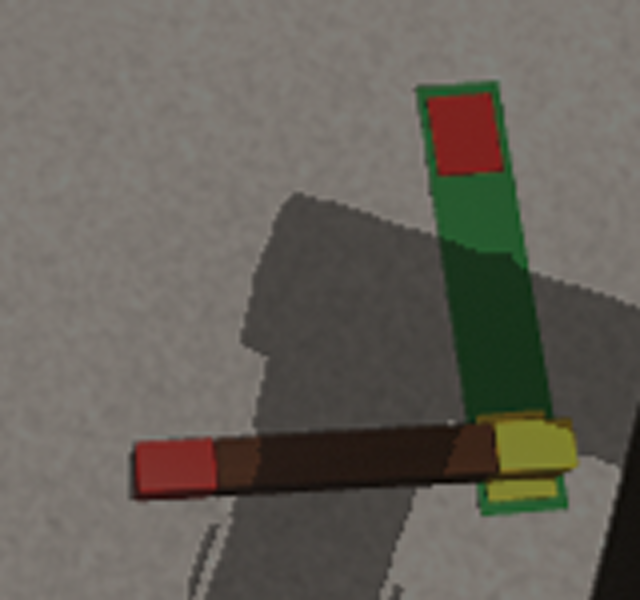

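The yellow cap at (533,447) in the crop stands on the yellow patch, and the red cap at (176,467) is at its start.

```bash
python3 - <<'E'
from h import *
f=dict(np.load('top.npz'))
R=toworld(f,240+176/4,100+467/4,40)[:2];Y=toworld(f,240+533/4,100+447/4,40)[:2]
d=Y-R;print('R',R,'Y',Y,np.hypot(*d),np.degrees(np.arctan2(d[1],d[0])))
rows([(456,-41,180,-86.9),(456,-41,80,-86.9)])
E
```

```text
R [456.32633439 -39.43442271] Y [ 467.11177273 -217.26187248] 178.154224125033 -86.52919708870729
now 9.05 [ 479.1 -369.4  178.1] [[0.066, -0.998, 0.004], [-0.998, -0.066, -0.001], [0.001, -0.004, -1.0]] 59.4 [ 0.3  0.6 -0.4]
[-0.004, -0.001, 0.012] [-32.92, 0.13, -0.24]
[-0.004, -0.001, 0.012] [-32.93, 0.17, 9.76]
```

drive_tool:
  motion:
    - [[0,0,0.01],[-3,0,0],0.3]
    - [[0,0,0.01],[-7,0,0],0.3]
    - [[0,0,0.01],[-11,0,0],0.3]
    - [[0,0,0.01],[-15,0,0],0.3]
    - [[0,0,0.01],[-19,0,0],0.3]
    - [[0,0,0.01],[-23,0,0],0.3]
    - [[0,0,0.01],[-27,0,0],0.3]
    - [[0,0,0.01],[-30,0,1],0.3]
    - [[0,0,0.01],[-32,0.1,3],0.3]
    - [[0,0,0.01],[-32.9,0.1,6],0.3]
    - [[0,0,0.01],[-32.9,0.1,9],0.3]
    - [[0,0,0.01],[-32.9,0.1,9],0.3]
    - [[0,0,0.01],[-32.9,0.1,9],0.3]

```text
time: 10.35
tcp_pos: [456.7, -41.1, 88.7]
tcp_rot: [-0.001, 0.727, -0.687, 0.002]
ft_force: [0.4, 0.2, 0.9]
width: 59.5
```

```bash
python3 - <<'E'
from h import *
rows([(457.5,-40,18,-86.7)])
g=look("side","s6.png",(180,150,380,300),4)
E
```

```text
now 10.35 [456.7 -41.1  88.7] [[0.057, -0.998, 0.005], [-0.998, -0.057, -0.002], [0.002, -0.005, -1.0]] 59.5 [0.4 0.2 0.9]
[-0.005, -0.002, -0.0] [-0.12, -0.05, 7.07]
```

View pics/s6.png

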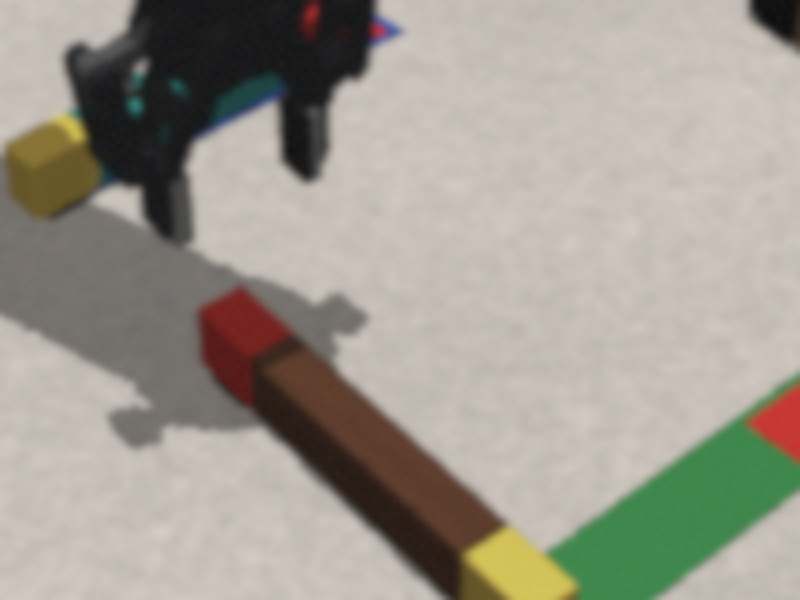

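The fingers, at (170,240) and (305,175), straddle the red cap at (245,340), squarely aligned. Descend and pinch.

drive_tool:
  motion:
    - [[0,0,0],[-0.1,0,2],0.3]
    - [[0,0,0],[-0.1,0,4],0.3]
    - [[0,0,0],[-0.1,0,5.6],0.3]
    - [[0,0,0],[-0.1,0,6.6],0.3]
    - [[0,0,0],[-0.1,0,7.0],0.3]
    - [[0,0,0],[-0.1,0,7.0],0.45]
    - [[0,0,0],[-0.1,0,7.0],0.55]
    - [[0,0,0],[-0.1,0,7.0],0.65]
    - [[0,0,0],[-0.1,0,7.0],0.75]
    - [[0,0,0],[-0.1,0,7.0],0.85]
    - [[0,0,0],[-0.1,0,7.0],0.85]
    - [[0,0,0],[-0.1,0,7.0],0.85]

```text
time: 11.6
tcp_pos: [458.4, -40.2, 20.8]
tcp_rot: [-0.002, 0.727, -0.687, 0.003]
ft_force: [-2.7, 0.7, 6.6]
width: 23.6
```

```bash
cat > sw.py <<'E'
from h import *
# current yellow pivot from the gripper pose; glide pivot to patch centre while swinging
G=np.array([470,-220.]);h1=180-174.8+0  # yellow->red heading of mark
def plan(hend,n):
    s=robot.observe();p=s['tcp_pos'];w,x,y,z=s['tcp_rot'];X=Ro.from_quat([x,y,z,w]).as_matrix()[:,0]
    t0=np.degrees(np.arctan2(X[1],X[0]));h0=t0%360-180  # red->yellow heading t0; yellow->red heading h0
    if h0<-90:h0+=360
    u=lambda h:np.array([np.cos(np.radians(h)),np.sin(np.radians(h))])
    P0=p[:2]-180*u(h0);print('h0',h0,'pivot est',P0)
    rows([(*(P0+(G-P0)*k/n+180*u(h)),p[2],h-180) for k,h in list(enumerate(np.linspace(h0,hend,n+1)))[1:]])
E
python3 -c "
from sw import *
plan(49,10)"
```

```text
h0 93.26321346848368 pivot est [ 468.65731615 -219.90483924]
now 11.6 [458.4 -40.2  20.8] [[0.057, -0.998, 0.008], [-0.998, -0.057, -0.001], [0.002, -0.008, -1.0]] 23.6 [-2.7  0.7  6.6]
[-0.008, -0.001, 0.077] [0.06, -1.4, 0.01]
[-0.008, -0.001, 0.155] [0.22, -2.8, 0.02]
[-0.008, -0.001, 0.232] [0.49, -4.17, 0.03]
[-0.008, -0.0, 0.309] [0.86, -5.53, 0.05]
[-0.008, -0.0, 0.386] [1.33, -6.85, 0.06]
[-0.008, 0.0, 0.464] [1.91, -8.13, 0.07]
[-0.008, 0.001, 0.541] [2.58, -9.36, 0.08]
[-0.008, 0.001, 0.618] [3.34, -10.54, 0.09]
[-0.008, 0.001, 0.695] [4.19, -11.65, 0.1]
[-0.008, 0.002, 0.773] [5.13, -12.7, 0.11]
```

drive_tool:
  motion:
    - [[0,0,0.038],[0.03,-0.7,0],0.85]
    - [[0,0,0.077],[0.06,-1.4,0.01],0.85]
    - [[0,0,0.116],[0.13,-2.1,0.01],0.85]
    - [[0,0,0.155],[0.22,-2.8,0.02],0.85]
    - [[0,0,0.193],[0.35,-3.49,0.03],0.85]
    - [[0,0,0.232],[0.49,-4.17,0.03],0.85]
    - [[0,0,0.27],[0.67,-4.85,0.04],0.85]
    - [[0,0,0.309],[0.86,-5.53,0.05],0.85]
    - [[0,0,0.348],[1.08,-6.19,0.06],0.85]
    - [[0,0,0.386],[1.33,-6.85,0.06],0.85]
    - [[0,0,0.425],[1.61,-7.5,0.07],0.85]
    - [[0,0,0.464],[1.91,-8.13,0.07],0.85]
    - [[0,0,0.502],[2.23,-8.75,0.08],0.85]
    - [[0,0,0.541],[2.58,-9.36,0.08],0.85]
    - [[0,0,0.58],[2.95,-9.96,0.09],0.85]
    - [[0,0,0.618],[3.34,-10.54,0.09],0.85]
    - [[0,0,0.657],[3.75,-11.1,0.1],0.85]
    - [[0,0,0.695],[4.19,-11.65,0.1],0.85]
    - [[0,0,0.773],[5.13,-12.7,0.11],0.85]
    - [[0,0,0.773],[5.13,-12.7,0.11],0.85]

```text
time: 13.6
tcp_pos: [589.6, -85.2, 20.8]
tcp_rot: [0.004, -0.413, 0.911, -0.003]
ft_force: [0.9, 0.2, 2.9]
width: 23.5
```

```bash
python3 -c "
from sw import *
plan(5.2,10)
f=look('side','s7.png',(200,150,400,330),3.3)"
```

```text
h0 48.796602431794526 pivot est [ 471.02870815 -220.64737884]
now 13.6 [589.6 -85.2  20.8] [[-0.659, -0.752, 0.01], [-0.752, 0.659, -0.002], [-0.005, -0.009, -1.0]] 23.5 [0.9 0.2 2.9]
[-0.008, 0.005, 0.076] [0.05, -1.36, 0.01]
[-0.008, 0.006, 0.152] [0.21, -2.7, 0.02]
[-0.008, 0.006, 0.228] [0.47, -4.04, 0.03]
[-0.008, 0.006, 0.304] [0.83, -5.35, 0.04]
[-0.008, 0.007, 0.38] [1.3, -6.62, 0.05]
[-0.007, 0.007, 0.457] [1.85, -7.86, 0.06]
[-0.007, 0.007, 0.533] [2.51, -9.06, 0.07]
[-0.007, 0.008, 0.609] [3.25, -10.2, 0.07]
[-0.007, 0.008, 0.685] [4.08, -11.28, 0.08]
[-0.006, 0.008, 0.761] [4.98, -12.29, 0.08]
```

View pics/s7.png

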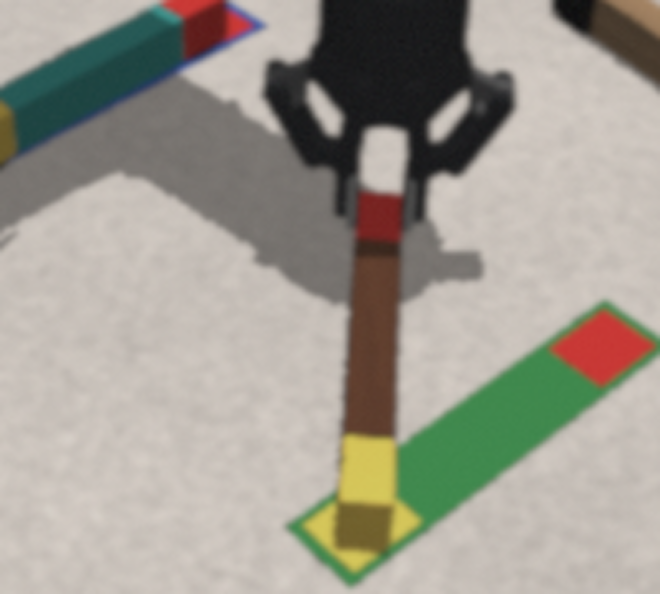

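The yellow cap's base at (365,530) stays on the yellow patch while the red end swings. I carry on.

drive_tool:
  motion:
    - [[0,0,0.038],[0.02,-0.68,0],0.85]
    - [[0,0,0.076],[0.05,-1.36,0.01],0.85]
    - [[0,0,0.114],[0.12,-2.03,0.01],0.85]
    - [[0,0,0.152],[0.21,-2.7,0.02],0.85]
    - [[0,0,0.19],[0.33,-3.37,0.02],0.85]
    - [[0,0,0.228],[0.47,-4.04,0.03],0.85]
    - [[0,0,0.266],[0.64,-4.7,0.03],0.85]
    - [[0,0,0.304],[0.83,-5.35,0.04],0.85]
    - [[0,0,0.342],[1.06,-5.99,0.04],0.85]
    - [[0,0,0.38],[1.3,-6.62,0.05],0.85]
    - [[0,0,0.419],[1.57,-7.25,0.05],0.85]
    - [[0,0,0.457],[1.85,-7.86,0.06],0.85]
    - [[0,0,0.495],[2.17,-8.47,0.06],0.85]
    - [[0,0,0.533],[2.51,-9.06,0.07],0.85]
    - [[0,0,0.571],[2.87,-9.64,0.07],0.85]
    - [[0,0,0.609],[3.25,-10.2,0.07],0.85]
    - [[0,0,0.647],[3.66,-10.75,0.08],0.85]
    - [[0,0,0.685],[4.08,-11.28,0.08],0.85]
    - [[0,0,0.761],[4.98,-12.29,0.08],0.85]
    - [[0,0,0.761],[4.98,-12.29,0.08],0.85]

```text
time: 15.65
tcp_pos: [649.3, -205.2, 20.9]
tcp_rot: [0.005, -0.045, 0.999, -0.002]
ft_force: [0.6, -1.8, 2.3]
width: 23.6
```

drive_tool:
  motion:
    - [[0,0,0],[0,0,0],0.85]
    - [[0,0,0],[0,0,0],0.6]
    - [[0,0,0],[0,0,0],0.4]
    - [[0,0,0],[0,0,0],0.3]
    - [[0,0,0],[0,0,0],0.3]
    - [[0,0,0],[0,0,0],0.3]
    - [[0,0,0],[0,0,-3],0.3]
    - [[0,0,0],[0,0,-6],0.3]
    - [[0,0,0],[0,0,-10],0.3]
    - [[0,0,0],[0,4,-14],0.3]
    - [[0,0,0],[0,8,-16],0.3]
    - [[0,0,0],[0,12,-16],0.3]
    - [[0,0,0],[0,16,-16],0.3]
    - [[0,0,0],[0,20,-16],0.3]
    - [[0,0,0],[0,20,-16],0.3]

```text
time: 17.15
tcp_pos: [629.5, -1.2, 180.2]
tcp_rot: [0.005, -0.047, 0.999, -0.001]
ft_force: [0.7, -1.7, 0.0]
width: 59.9
```

```bash
python3 - <<'E'
from h import *
rows([])
f=look("top","t8.png",(300,90,420,240),4)
g=look("side","s8.png",(280,200,420,340),4)
E
```

```text
now 17.15 [629.5  -1.2 180.2] [[-0.996, -0.094, 0.011], [-0.094, 0.996, -0.002], [-0.01, -0.003, -1.0]] 59.9 [ 0.7 -1.7  0. ]
```

View pics/t8.png

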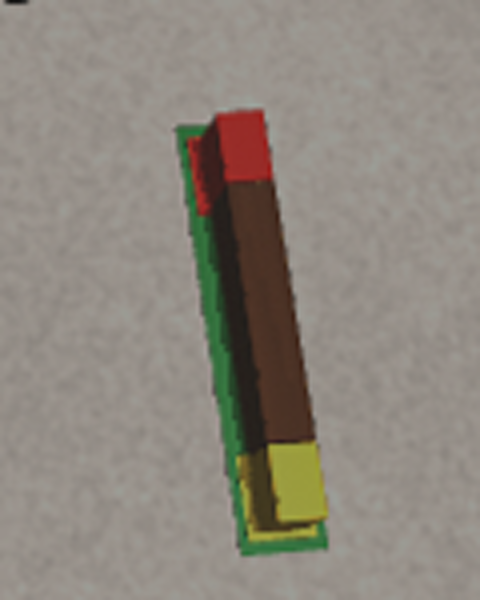

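View pics/s8.png

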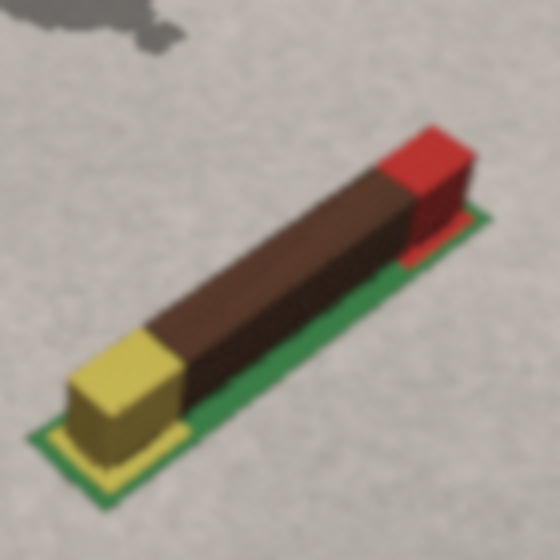

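The rail stands on the green tape. In the top crop the red cap top is at (245,146) and the yellow at (298,481); both overlie their patches and the gripper is clear. A numeric check follows.

```bash
python3 - <<'E'
from h import *
f=dict(np.load('top.npz'))
R=toworld(f,300+245/4,90+146/4,40)[:2];Y=toworld(f,300+298/4,90+481/4,40)[:2]
print(R,R-[649,-203.8],Y,Y-[470,-220.1],np.hypot(*(R-Y)))
E
```

```text
[ 648.47455396 -204.73698235] [-0.52544604 -0.93698235] [ 470.1461626  -219.96353676] [0.1461626  0.13646324] 178.97726985016257
```

```bash
python3 -c "
from h import *
print(job.sign_off())"
```

```text
the job is handed in; nothing more can be done
None
```

The rail now stands on the green mark, released, and the job is handed in; the sign-off gives no verdict.

- **First swing:** I pinched the yellow cap and swung it onto the yellow patch, then let go. The cap measured about 4 mm from the patch centre. The red end had drifted only about 4 mm from its start.
- **Second swing:** I pinched the red cap and swung it onto the red patch, then let go and backed the arm away.
- **Last check:** The top image puts the red cap about 1 mm and the yellow cap under 1 mm from their patch centres. Calibration is only good to about 2 mm, so these are not exact. The side view shows the rail upright on its feet, and the gripper is about 160 mm above it and off to one side.
- **Time and forces:** The arm's clock was at about 17 s of the 61 s allowed. Each reading I took of the wrist force was under 7 N.
- **Disagreement:** The cap spacing measured 178 to 179 mm in the images against the stated 180 mm, which is within calibration error. No check failed.

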